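# Strip the threading bar and sort its rings

## Robot

A 6-joint arm with a two-finger parallel gripper is mounted at the origin on the work surface. World frame = base frame: x ahead of the robot, y to its left, z up, the work surface at z = 0. Lengths are in m, angles in degrees, forces in N, time in s.
With the tool pointing down it reaches from about 0.35 to 0.925 m from the base axis. Payload 6.4 kg.
Tool frame: the origin (TCP) lies at the very end of the fingers, on their centre line; the grasp point (between the pads) lies 19 mm behind it (arm.tcp_to_grasp is the distance from the TCP to the grasp point, in m); z points along the fingers, y is the line along which they close (so a half turn about z gives the same grasp; the last joint's range is limited). The gripper opens to 85 mm and grips with 20 to 120 N. Pads are 22 mm wide; open, the fingers measure 114 mm over their backs; the gripper's body (76 mm by 85 mm) begins 54 mm behind the grasp point. The pads swing forward as they close: fully open they stand 13 mm farther back than shut.
Start: joints at [64.108, 14.043, 89.255, -0, 76.702, -9.975], TCP at [0.178, 0.625, 0.231] pointing down, gripper open.
Joint ranges: [-179.41, 179.41], [-58.25, 129.5], [7.25, 145.43], [-54.29, 234.29], [11.92, 165.04], [-157.13, 157.13]. Speed limits (degrees/s): [147.25, 147.25, 180, 180, 180, 180].

## Interface

Orientations are given as [roll, pitch, yaw] about the fixed x, y, z axes, in that order (R = Rz(yaw) Ry(pitch) Rx(roll)).
In Python, from bench import arm, viewer, sensors, finish_job gives the robot as it stands (arm), with the cameras (viewer), the readings (sensors) and the job as plain functions.
- The arm moves only by the tool tcp_steps, called after ">>>" as a command line: name --argument value ..., lists and objects as JSON in quotes. Schema: {"type":"object","properties":{"moves":{"type":"array","items":{"type":"object","properties":{"pos":{"type":"array","items":{"type":"number"},"minItems":3,"maxItems":3},"r":{"type":"array","items":{"type":"number"},"minItems":3,"maxItems":3},"jaw":{"type":"number"}},"additionalProperties":false,"required":["jaw"]},"minItems":1,"maxItems":20},"grip_n":{"type":"number"},"only":{"type":"string"},"quiet":{"type":"boolean"},"lines":{"type":"string"}},"required":["moves"],"additionalProperties":false}. moves is a list of rows, 1 to 20 of them, each an object with the fields pos (a list: dx, dy, dz in shares of 0.8 m (1.0 is 0.8 m)), r (a list: a rotation vector rx, ry, rz in fractions of the full range, 1 being 360 degrees), jaw (the finger opening in m); a field left out counts as zero (the opening has to be given); each row is the pose to reach, as a shift and turn from the pose commanded when the call began, along the tool's axes at that moment; what a row does not reach only later rows make up. A row lasts 1/12 s, in which the tool goes at most 0.0417 m and 7.16 degrees, less where a joint would pass 70% of its speed; a pose out of reach is approached as far as the arm can. The fingers move at their own pace and stop on an object; grip_n is the grip in N (left out, the last holds). Time passes only in rows, so rows that do not move let the fingers close. The tool returns the time, the measured TCP pose, the force, the opening and the grip force at its end. only (a regular expression) keeps the lines of the reply that match it, lines (a string "A,B") keeps lines A to B, and quiet returns only ok. Shift and turn numbers lie between -1 and 1, and a call with a number outside is refused. Input that does not fit is refused with a message, and nothing moves.
- sensors.sense(): the state, without advancing time (a new reading comes with each control period).
- viewer.camera(name): name is "scene" or "top" or "wrist"; returns the picture (480x640x3 uint8, red, green, blue); there is no depth.
- viewer.camera_params(name): a dict with "intrinsics" (3x3 intrinsics, pixels), "k1" (the pictures are not rectified: a ray, as slopes to the right and down, at radius r is drawn at 1 + k1 r^2 times it, then the intrinsics apply), "R" (3x3) and "t" (3): a world point X has camera coordinates R X + t. Camera axes: x right, y down, z forward; pixel columns grow to the right and rows downward; lengths in m; the calibration is good to about 2 mm. A picture is of the moment at which its call begins: read the wrist's pose just before it. camera_params takes no time and is no camera call; for the wrist camera it gives the pose at the moment of the call.
- finish_job(): hands the job in; it is judged then, once.
The state is a dict: "clock": time; "joint_positions": joint angles; "joint_velocities": joint speeds; "effort": joint torques, N m; "tcp_pos": TCP position; "tcp_rot": TCP orientation; "contact_force": force on the tool from outside, world axes, zero at the start; "torque": the same for the moment, N m; "gripper_width": finger opening in m; "gripper_force": force on a finger pad.
Only numpy, scipy, OpenCV 4.12 (cv2) and the standard library are available. Lean on these libraries where they do the work, as an engineer would, in place of code of your own. Each camera call takes 0.05 s, during which the arm holds its last target. There are 200 camera calls.

## Task

Put the threading toy away: slide the red stop off the end of the bar and set it in the white dish, and only then slide the two blue rings off and set each in the sorting tray of its own colour, dark blue in dark blue and pale blue in pale blue. Set the parts down rather than letting them fall, do not force the bar, and leave everything else on the table where it is.

Things in the scene. Friction and masses are not known exactly. Their poses are not given: they have to be found in the camera images.
- stand: Wooden stand fixed to the table; a level 12 mm steel bar juts from its post along the stand's own -y. Origin on the table under the bar's root. Bar axis 85 mm up; tip 205 mm from the origin, a 16 mm ball (2 mm bead all round). Post 30 by 24 mm, 101 mm high, base 100 by 90 by 16 mm. From the post outwards the bar carries two rings, then the red stop, 20 to 45 mm apart.
- bar_end (a point): The very tip of the bar, on its axis.
- stop: Red plastic stop collar, outermost on the bar: tube 36 mm outside, 20 mm hole, 22 mm long, about 30 g. Origin at its centre; its y axis is the tube's axis, along the bar at the start. It hangs by its hole, 4 mm below the bar's axis; raise it 2 to 6 mm (4 is central) to clear the bead at the tip. It slides freely and may roll on its rim when set down.
- sea_ring: Dark blue plastic ring (tube) on the bar: 40 mm outside, 22 mm hole, 26 mm long, about 40 g. Origin at its centre; its y axis is the ring's axis, along the bar at the start. It hangs by its hole, 5 mm below the bar's axis; raise it 2 to 8 mm (5 is central) to clear the bead at the tip. Turns and slides freely; which ring is outer changes. On its rim it can roll until a wall stops it.
- sky_ring: Pale blue plastic ring (tube) on the bar: 40 mm outside, 22 mm hole, 26 mm long, about 40 g. Origin at its centre; its y axis is the ring's axis, along the bar at the start. It hangs by its hole, 5 mm below the bar's axis; raise it 2 to 8 mm (5 is central) to clear the bead at the tip. Turns and slides freely; which ring is outer changes. On its rim it can roll until a wall stops it.
- sea_tray: Dark blue open rectangular sorting tray, 130 mm along its x, 110 mm along its y, walls 4 mm thick and 16 mm high, floor 4 mm thick. Fixed to the table. Origin at the centre of its underside. Its place among the three receivers (sea tray, sky tray, dish), which stand side by side to the robot's right, changes.
- sky_tray: Pale blue open rectangular sorting tray, 130 mm along its x, 110 mm along its y, walls 4 mm thick and 16 mm high, floor 4 mm thick. Fixed to the table. Origin at the centre of its underside. Its place among the three receivers (sea tray, sky tray, dish), which stand side by side to the robot's right, changes.
- dish: Round white ceramic dish, 110 mm across the rim, 100 mm across the foot, wall 4 mm, 16 mm high, inner floor 4 mm up. Fixed to the table. Origin at the centre of its underside. Its place among the three receivers (sea tray, sky tray, dish), which stand side by side to the robot's right, changes.
- piece0: Loose jigsaw piece, 30 mm square with tabs, 5 mm thick, a bystander.
- piece1: Loose jigsaw piece like piece0, a bystander.
- piece2: Loose jigsaw piece like piece0, a bystander.
- spare_ring: Yellow ring of the same size as the blue ones, lying flat (axis up) on the table; a bystander. Origin at the centre of its underside.
- mug: Blue mug, 80 mm across, 90 mm high, a bystander. Origin at the centre of its underside.
- magnifier: Magnifying glass lying flat, lens 80 mm across, 100 mm black handle along its -x; a bystander. Origin under the centre of the lens.
- pencil: Yellow pencil, 8 mm thick, 170 mm long along its x, lying on the table; a bystander. Origin under its middle.

How it is judged:
By the outcome, as a careful person would: the job done as asked, in the order asked, and still so for the second after the job is handed in, with the robot touching nothing.
It also fails if it takes over 72 s, if anything falls off the work surface, if the arm or the gripper's body presses on something with over 40 N, if the wrist force passes 120 N, or if a joint passes its speed limit or range.

## Working session

There is one attempt and no reset: what is moved stays moved. The work goes in short steps, Python scripts to look and compute and a tool call to move; the robot and the scene stay as the last step left them, time stands still between calls to the robot, and variables do not carry over. Pictures are saved under pics/ and viewed, at most 11 in all, crops included, and the job is handed in when it is done.

```bash
ls; mkdir -p pics
```

Run:
```python
from bench import arm, viewer, sensors, finish_job
import cv2
for n in ("scene","top"):
    cv2.imwrite(f"pics/{n}0.png",viewer.camera(n)[:,:,::-1])
    p=viewer.camera_params(n);print(n,p)
print(sensors.sense(), arm.tcp_to_grasp)
```

```text
bench.py
pics
scene {'intrinsics': array([[556.68281772,   0.        , 323.6307032 ],
       [  0.        , 556.68281772, 239.10137193],
       [  0.        ,   0.        ,   1.        ]]), 'k1': -0.13959163570545693, 'R': array([[ 0.72728467,  0.68633334,  0.00188556],
       [ 0.57426541, -0.60702088, -0.54931311],
       [-0.37586733,  0.40058981, -0.83561448]]), 't': array([-0.37911187, -0.27353845,  1.5891037 ])}
top {'intrinsics': array([[473.07370695,   0.        , 316.86625144],
       [  0.        , 473.07370695, 244.85090488],
       [  0.        ,   0.        ,   1.        ]]), 'k1': -0.002519108417423229, 'R': array([[-0.1038294 , -0.99459235,  0.00234981],
       [-0.97010096,  0.10075099, -0.22080166],
       [ 0.21937089, -0.02520526, -0.9753159 ]]), 't': array([0.03336052, 0.53248448, 1.01957061])}
{'clock': 0.1, 'joint_positions': array([ 6.41092880e+01,  1.40816505e+01,  8.93181748e+01, -7.65043080e-04,
        7.67017227e+01, -9.97572236e+00]), 'joint_velocities': array([ 0.04416767, -0.08104295, -0.2738249 , -0.02017626, -0.16334152,
       -0.05600589]), 'effort': array([-5.73432026e-04, -4.30673218e+01, -3.27128685e+01, -1.26365226e-04,
        2.89717886e-03, -1.12185862e-05]), 'tcp_pos': array([0.17801722, 0.62462465, 0.23027107]), 'tcp_rot': array([-1.79899858e+02, -1.68582786e-02,  1.64085172e+02]), 'contact_force': array([-0.21353258,  0.39860883,  0.16768032]), 'torque': array([-0.05111115, -0.00407436, -0.00951368]), 'gripper_force': 0.0, 'gripper_width': 0.08522568300665283} 0.0187
```

View pics/scene0.png

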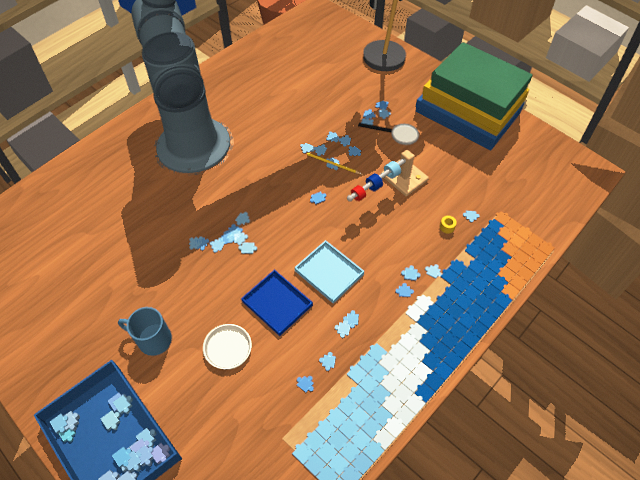

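View pics/top0.png

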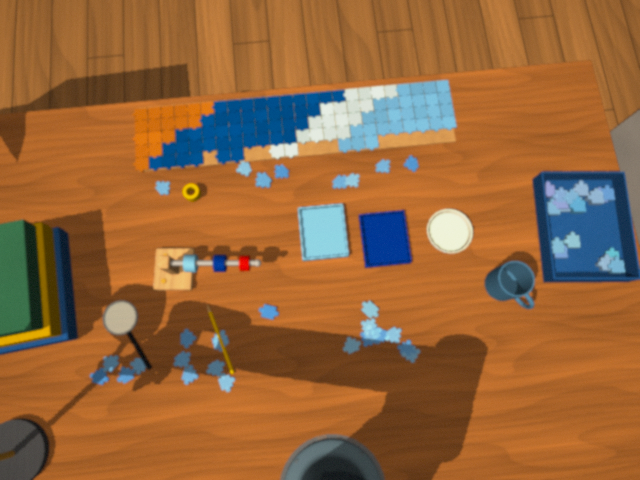

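The scene view shows the bar with red stop (358,193), dark blue ring (375,183) and pale ring (393,170). The receivers, from the bar outward, are the sky tray (330,271), sea tray (277,302) and dish (227,347). The top view agrees: bar tip about (258,263), red (245,263), sea (219,263), sky (189,263), trays (324,232) and (386,238), dish (450,231).

Create h.py:
```python
import numpy as np, cv2
from bench import arm, viewer, sensors, finish_job
from scipy.spatial.transform import Rotation as Ro
def ray(p,uv):
    K=p["intrinsics"];d=(np.array(uv,float)-K[:2,2])/[K[0,0],K[1,1]];s=d.copy()
    for _ in range(20): s=d/(1+p["k1"]*(s@s))
    R=p["R"];c=-R.T@p["t"];v=R.T@np.r_[s,1];return c,v/np.linalg.norm(v)
def plane(p,uv,z):
    c,v=ray(p,uv);return c+v*(z-c[2])/v[2]
def tri(rays):
    A=sum(np.eye(3)-np.outer(v,v) for c,v in rays);b=sum((np.eye(3)-np.outer(v,v))@c for c,v in rays)
    X=np.linalg.solve(A,b);return X,[np.linalg.norm((np.eye(3)-np.outer(v,v))@(X-c)) for c,v in rays]
def proj(p,X):
    q=p["R"]@X+p["t"];s=q[:2]/q[2];s=s*(1+p["k1"]*(s@s));return p["intrinsics"][:2,:2]@s+p["intrinsics"][:2,2]
def mask(im,name):
    h=cv2.cvtColor(im,cv2.COLOR_RGB2HSV).astype(int);H,S,V=h[...,0],h[...,1],h[...,2]
    return ({"red":((H<4)|(H>174))&(S>200)&(V>110),"sea":(H>106)&(H<126)&(S>190)&(V>50),
      "sky":(H>84)&(H<102)&(S>45)&(S<150)&(V>110),"white":(S<60)&(V>150)}[name]).astype(np.uint8)
def blobs(im,name,near=None,r=40,mina=30):
    n,l,s,c=cv2.connectedComponentsWithStats(mask(im,name))
    o=[(s[i,4],*s[i,:4],*np.round(c[i],1)) for i in range(1,n) if s[i,4]>=mina and (near is None or np.hypot(*(c[i]-near))<r)]
    return sorted(o,key=lambda a:-a[0])
```

Run:
```python
from h import *
np.set_printoptions(precision=4,suppress=True)
S=cv2.imread("pics/scene0.png")[:,:,::-1];T=cv2.imread("pics/top0.png")[:,:,::-1]
ps,pt=viewer.camera_params("scene"),viewer.camera_params("top")
for k,name,a,b,m in [("stop","red",(358,193),(245,263),20),("sea","sea",(375,183),(219,263),20),("sky","sky",(393,170),(189,263),20),
   ("skytray","sky",(330,271),(324,232),500),("seatray","sea",(277,302),(386,238),500),("dish","white",(227,347),(450,231),300)]:
    A=blobs(S,name,a,14,m);B=blobs(T,name,b,14,m);print(k,A[:1],B[:1])
    if A and B:
        X,e=tri([ray(ps,A[0][5:]),ray(pt,B[0][5:])]);print("   ",X,np.array(e), plane(pt,B[0][5:],.01),plane(ps,A[0][5:],.01))
```

```text
stop [(np.int32(124), np.int32(351), np.int32(186), np.int32(15), np.int32(14), np.float64(358.8), np.float64(192.2))] [(np.int32(115), np.int32(239), np.int32(256), np.int32(11), np.int32(14), np.float64(244.0), np.float64(262.7))]
    [0.5047 0.1438 0.0834] [0.001 0.001] [0.5189 0.1528 0.01  ] [0.47   0.1908 0.01  ]
sea [(np.int32(156), np.int32(366), np.int32(174), np.int32(16), np.int32(16), np.float64(374.7), np.float64(181.2))] [(np.int32(144), np.int32(214), np.int32(256), np.int32(11), np.int32(15), np.float64(218.9), np.float64(262.6))]
    [0.5106 0.1988 0.083 ] [0.0007 0.0007] [0.5253 0.2119 0.01  ] [0.4763 0.2489 0.01  ]
sky [(np.int32(166), np.int32(384), np.int32(161), np.int32(17), np.int32(17), np.float64(392.9), np.float64(168.6))] [(np.int32(194), np.int32(183), np.int32(255), np.int32(13), np.int32(17), np.float64(189.2), np.float64(263.0))]
    [0.5168 0.2645 0.0814] [0.0007 0.0007] [0.5316 0.2818 0.01  ] [0.4837 0.3177 0.01  ]
skytray [(np.int32(2203), np.int32(295), np.int32(241), np.int32(69), np.int32(62), np.float64(328.9), np.float64(271.0))] [(np.int32(2370
[... 164 characters left out ...]
0.01  ] [ 0.5773 -0.0408  0.01  ]
seatray [(np.int32(2352), np.int32(242), np.int32(270), np.int32(70), np.int32(65), np.float64(276.8), np.float64(302.2))] [(np.int32(2215), np.int32(361), np.int32(212), np.int32(49), np.int32(54), np.float64(384.6), np.float64(238.6))]
    [ 0.5442 -0.1861  0.0063] [0.001 0.001] [ 0.5427 -0.1863  0.01  ] [ 0.5463 -0.1864  0.01  ]
dish [(np.int32(1712), np.int32(203), np.int32(324), np.int32(49), np.int32(45), np.float64(226.8), np.float64(346.2))] [(np.int32(1483), np.int32(428), np.int32(209), np.int32(44), np.int32(43), np.float64(449.7), np.float64(230.5))]
    [ 0.5457 -0.3428  0.0148] [0.0007 0.0007] [ 0.5464 -0.3449  0.01  ] [ 0.5442 -0.3415  0.01  ]
```

Add to h.py:
```python
def go(x,y,z,yaw):
    s=sensors.sense();R=Ro.from_euler("xyz",s["tcp_rot"],degrees=True);T=Ro.from_euler("xyz",[180,0,yaw],degrees=True)
    print("delta",np.round(R.inv().apply(np.array([x,y,z])-s["tcp_pos"]),4),np.round((R.inv()*T).as_rotvec(degrees=True),2),"clock",s["clock"],"F",np.round(s["contact_force"],1),"w",round(s["gripper_width"],4))
```

```bash
python3 -c "
from h import *
go(.505,.165,.2,84.3)"
```

```text
delta [-0.4405 -0.3523  0.0308] [-1.000e-01  6.000e-02  7.979e+01] clock 0.1 F [-0.2  0.4  0.2] w 0.0852
```

The rows are not in the units I measure in: shifts go in shares of 0.8 m and turns go in shares of 360 degrees. I convert before sending: -0.44 m / 0.8 = -0.55, -0.352 m / 0.8 = -0.44, 79.8 degrees / 360 = 0.2217.

>>> tcp_steps --moves '[{"pos":[-0.55, -0.44, 0.0388], "r":[-0.0003, 0.0002, 0.2217], "jaw":0.085}, {"pos":[-0.55, -0.44, 0.0388], "r":[-0.0003, 0.0002, 0.2217], "jaw":0.085}, {"pos":[-0.55, -0.44, 0.0388], "r":[-0.0003, 0.0002, 0.2217], "jaw":0.085}, {"pos":[-0.55, -0.44, 0.0388], "r":[-0.0003, 0.0002, 0.2217], "jaw":0.085}, {"pos":[-0.55, -0.44, 0.0388], "r":[-0.0003, 0.0002, 0.2217], "jaw":0.085}, {"pos":[-0.55, -0.44, 0.0388], "r":[-0.0003, 0.0002, 0.2217], "jaw":0.085}, {"pos":[-0.55, -0.44, 0.0388], "r":[-0.0003, 0.0002, 0.2217], "jaw":0.085}, {"pos":[-0.55, -0.44, 0.0388], "r":[-0.0003, 0.0002, 0.2217], "jaw":0.085}, {"pos":[-0.55, -0.44, 0.0388], "r":[-0.0003, 0.0002, 0.2217], "jaw":0.085}, {"pos":[-0.55, -0.44, 0.0388], "r":[-0.0003, 0.0002, 0.2217], "jaw":0.085}, {"pos":[-0.55, -0.44, 0.0388], "r":[-0.0003, 0.0002, 0.2217], "jaw":0.085}, {"pos":[-0.55, -0.44, 0.0388], "r":[-0.0003, 0.0002, 0.2217], "jaw":0.085}, {"pos":[-0.55, -0.44, 0.0388], "r":[-0.0003, 0.0002, 0.2217], "jaw":0.085}, {"pos":[-0.55, -0.44, 0.0388], "r":[-0.0003, 0.0002, 0.2217], "jaw":0.085}, {"pos":[-0.55, -0.44, 0.0388], "r":[-0.0003, 0.0002, 0.2217], "jaw":0.085}, {"pos":[-0.55, -0.44, 0.0388], "r":[-0.0003, 0.0002, 0.2217], "jaw":0.085}, {"pos":[-0.55, -0.44, 0.0388], "r":[-0.0003, 0.0002, 0.2217], "jaw":0.085}, {"pos":[-0.55, -0.44, 0.0388], "r":[-0.0003, 0.0002, 0.2217], "jaw":0.085}]' --grip_n 30

```text
clock: 1.6
tcp_pos: [0.5041, 0.1669, 0.2001]
tcp_rot: [180.0, -0.1, 84.4]
contact_force: [-0.4, 0.4, -0.1]
gripper_width: 0.0851
gripper_force: 0.0
```

Run:
```python
from h import *
p=viewer.camera_params("wrist");im=viewer.camera("wrist");cv2.imwrite("pics/w1.png",im[:,:,::-1])
print(p["intrinsics"][0,0],-p["R"].T@p["t"],p["R"][2])
for k,X in (("red",(.5047,.1438,.083)),("sea",(.5106,.1988,.083)),("sky",(.5168,.2645,.081))):
    q=proj(p,np.array(X));print(k,q,blobs(im,k,q,60,200)[:2])
```

```text
380.0752587258913 [0.51162253 0.24157637 0.34238366] [-0.0282779  -0.29380111 -0.9554482 ]
red [322.6974534  263.31476056] []
sea [323.54970139 187.63593046] [(np.int32(2217), np.int32(294), np.int32(169), np.int32(56), np.int32(44), np.float64(321.3), np.float64(191.0))]
sky [323.35970167  83.88489065] [(np.int32(2734), np.int32(291), np.int32(63), np.int32(62), np.int32(47), np.float64(321.8), np.float64(86.7))]
```

View pics/w1.png

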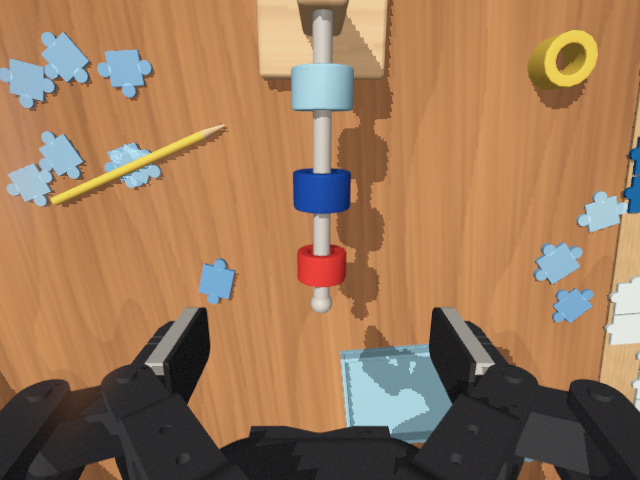

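The wrist view shows the bar upright along column ~322: ball (321,300), red stop (322,266), dark ring (321,191), pale ring (322,87). Nothing stands in the fingers' way.

```bash
sed -i 's/"red":((H<4)|(H>174))&(S>200)&(V>110)/"red":((H<6)|(H>172))\&(S>170)\&(V>110)/' h.py
```

Run:
```python
from h import *
np.set_printoptions(precision=4,suppress=True)
W=cv2.imread("pics/w1.png")[:,:,::-1];S=cv2.imread("pics/scene0.png")[:,:,::-1];T=cv2.imread("pics/top0.png")[:,:,::-1]
pw,ps,pt=[viewer.camera_params(n) for n in("wrist","scene","top")]
C={}
for k,a,b,c in [("red",(358,193),(245,263),(322,266)),("sea",(375,183),(219,263),(321,191)),("sky",(393,170),(189,263),(322,87))]:
    uv=[blobs(I,k,q,20,20)[0] for I,q in((S,a),(T,b),(W,c))];uv=[(u[1]+u[3]/2-.5,u[2]+u[4]/2-.5) if i==9 else u[5:] for i,u in enumerate(uv)]
    R=[ray(p,u) for p,u in zip((ps,pt,pw),uv)]
    print(k,uv[2],tri(R),"wrist on z=.081",plane(pw,uv[2],.081)); C[k]=tri(R)[0]
d=C["sky"]-C["red"];print("bar yaw",np.degrees(np.arctan2(d[0],d[1])))
# bar axis columns in the wrist view, cast on z=.085
h=cv2.cvtColor(W,cv2.COLOR_RGB2HSV)
for r in (130,150,225,235,300):
    x=np.where(h[r,290:355,1]<60)[0]+290;print(r,x.min(),x.max(),plane(pw,(x.mean(),r),.085))
g=(h[...,1]<60)[286:320,300:345];y,x=np.nonzero(g);print("ball",x.min()+300,x.max()+300,y.max()+286,plane(pw,(x.mean()+300,300.5),.085))
go(*(plane(pw,blobs(W,"red",(322,266),20,20)[0][5:],.081)[:2]),.2,84.3)
```

```text
red (np.float64(321.2), np.float64(266.7)) (array([0.5046, 0.1431, 0.0853]), [np.float64(0.001559292287112623), np.float64(0.00034418674338214654), np.float64(0.001331135331426049)]) wrist on z=.081 [0.5034 0.1406 0.081 ]
sea (np.float64(321.3), np.float64(191.0)) (array([0.5101, 0.1979, 0.0843]), [np.float64(0.0015827714659302832), np.float64(0.00022959762661468958), np.float64(0.0014654752162944382)]) wrist on z=.081 [0.5089 0.1964 0.081 ]
sky (np.float64(321.8), np.float64(86.7)) (array([0.5165, 0.2638, 0.0821]), [np.float64(0.00129501060266559), np.float64(0.00022280969070011497), np.float64(0.0011201115670673503)]) wrist on z=.081 [0.5157 0.2631 0.081 ]
bar yaw 5.622963351006163
130 313 330 [0.5129 0.2368 0.085 ]
150 313 330 [0.5117 0.2242 0.085 ]
225 314 329 [0.5067 0.1732 0.085 ]
235 314 329 [0.506  0.1659 0.085 ]
300 311 330 [0.5004 0.1157 0.085 ]
ball 311 330 312 [0.5006 0.1153 0.085 ]
delta [-0.0264  0.0018  0.0001] [ 0.01 -0.1   0.09] clock 1.65 F [ 0.5 -0.5 -0.8] w 0.0853
```

Converted, 0.134 m / 0.8 = 0.1675, 0.03 m / 0.8 = 0.0375, -0.1 degrees / 360 = -0.0003.

>>> tcp_steps --moves '[{"pos":[-0.0325, 0.0019, 0.0375], "r":[0, -0.0003, 0], "jaw":0.07}, {"pos":[-0.0325, 0.0019, 0.075], "r":[0, -0.0003, 0], "jaw":0.06}, {"pos":[-0.0325, 0.0019, 0.125], "r":[0, -0.0003, 0], "jaw":0.055}, {"pos":[-0.0325, 0.0019, 0.1675], "r":[0, -0.0003, 0], "jaw":0.055}, {"pos":[-0.0325, 0.0019, 0.1675], "r":[0, -0.0003, 0], "jaw":0.055}, {"pos":[-0.0325, 0.0019, 0.1675], "r":[0, -0.0003, 0], "jaw":0.055}]' --grip_n 25

```text
clock: 2.15
tcp_pos: [0.5021, 0.1408, 0.0651]
tcp_rot: [-179.8, 0.0, 84.4]
contact_force: [-0.4, -0.5, 1.7]
gripper_width: 0.055
gripper_force: 0.0
```

Run:
```python
from h import *
im=viewer.camera("wrist");cv2.imwrite("pics/w2.png",im[:,:,::-1])
go(.503,.141,.066,84.3)
```

```text
delta [ 0.     -0.0013  0.0014] [ 0.09 -0.01  0.06] clock 2.2 F [0.2 0.1 0.7] w 0.0548
```

View pics/w2.png

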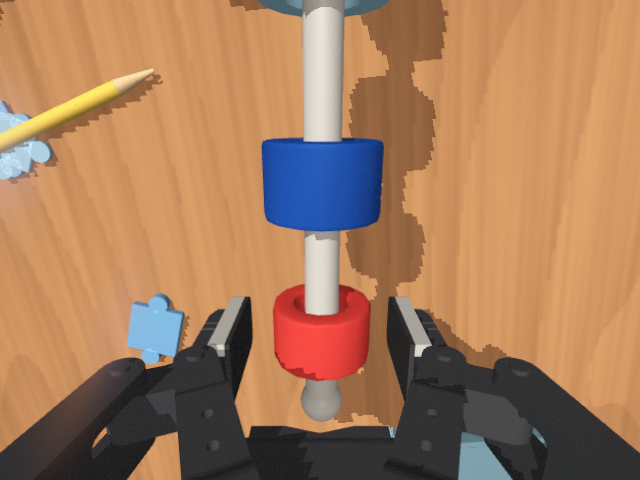

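The stop is centred between the open pads (columns 274–370, pads 252 and 387), about 1 mm off. Closing.

Converted, -0.001 m / 0.8 = -0.0013.

>>> tcp_steps --moves '[{"pos":[0, -0.0013, 0.0013], "jaw":0.05}, {"pos":[0, -0.0013, 0.0013], "jaw":0.03}, {"pos":[0, -0.0013, 0.0013], "jaw":0.03}, {"pos":[0, -0.0013, 0.0013], "jaw":0.03}, {"pos":[0, -0.0013, 0.0013], "jaw":0.03}, {"pos":[0, -0.0013, 0.0013], "jaw":0.03}]' --grip_n 25

```text
clock: 2.7
tcp_pos: [0.5046, 0.1406, 0.0678]
tcp_rot: [179.7, -0.1, 84.3]
contact_force: [-2.1, 0.7, 7.8]
gripper_width: 0.0338
gripper_force: 26.6
```

```bash
python3 -c "
from h import *
go(.503,.141,.066,84.3)"
```

```text
delta [ 0.0002 -0.0017  0.0018] [ 0.26 -0.07 -0.02] clock 2.7 F [-2.1  0.7  7.8] w 0.0338
```

Run:
```python
from h import *
w=viewer.camera("wrist")[150:450,150:500];s=cv2.resize(viewer.camera("scene")[120:240,300:440],None,fx=2.5,fy=2.5,interpolation=cv2.INTER_CUBIC)
cv2.imwrite("pics/c3.png",np.hstack([w,s])[:,:,::-1])
```

```text
(no output)
```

View pics/c3.png

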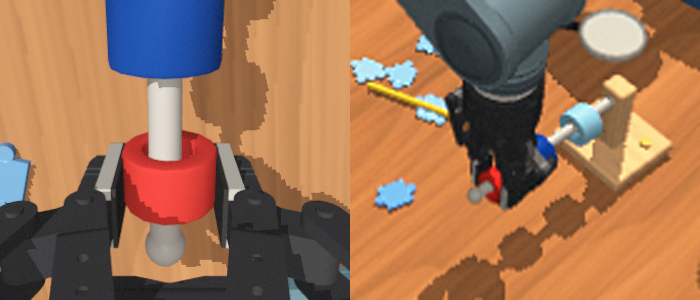

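The stop is held between both pads, hole slightly right of the bar; the closing swing has pressed it down on the bar (8 N). Lift to unload.

Converted, -0.007 m / 0.8 = -0.0088, -0.006 m / 0.8 = -0.0075.

>>> tcp_steps --moves '[{"pos":[0, 0, -0.0025], "jaw":0.03}, {"pos":[0, 0, -0.005], "jaw":0.03}, {"pos":[0, 0, -0.0075], "jaw":0.03}, {"pos":[0, 0, -0.0088], "jaw":0.03}, {"pos":[0, 0, -0.0088], "jaw":0.03}, {"pos":[0, 0, -0.0088], "jaw":0.03}]'

```text
clock: 3.3
tcp_pos: [0.5028, 0.1402, 0.0722]
tcp_rot: [180.0, 0.0, 84.3]
contact_force: [0.5, -0.3, 0.3]
gripper_width: 0.0338
gripper_force: 25.9
```

Run:
```python
from h import *
print(sensors.sense()["contact_force"]);w=viewer.camera("wrist");cv2.imwrite("pics/w4.png",w[150:450,150:500,::-1]);print(sensors.sense()["contact_force"])
go(.503,.141,.072,84.3)
```

```text
[ 0.47746862 -0.26279983  0.33771065]
[-0.36664155 -0.15433218  0.41826113]
delta [0.0008 0.0002 0.0001] [ 0.01  0.   -0.02] clock 3.35 F [-0.4 -0.2  0.4] w 0.0336
```

View pics/w4.png

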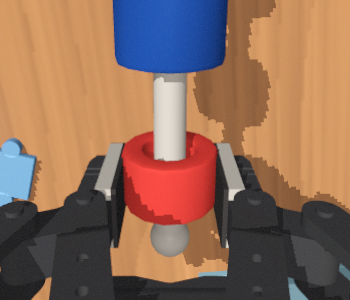

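Now centred on the bar with no load. Slide off.

Converted, -0.11 m / 0.8 = -0.1375, -0.04 m / 0.8 = -0.05.

>>> tcp_steps --moves '[{"pos":[-0.0125, 0, 0], "jaw":0.03}, {"pos":[-0.025, 0, 0], "jaw":0.03}, {"pos":[-0.0375, 0, 0], "jaw":0.03}, {"pos":[-0.05, 0, 0], "jaw":0.03}, {"pos":[-0.0688, 0, 0], "jaw":0.03}, {"pos":[-0.0938, 0, 0], "jaw":0.03}, {"pos":[-0.125, 0, 0], "jaw":0.03}, {"pos":[-0.1375, 0, 0], "jaw":0.03}, {"pos":[-0.1375, 0, -0.0375], "jaw":0.03}, {"pos":[-0.1375, 0, -0.0375], "jaw":0.03}]'

```text
clock: 4.18
tcp_pos: [0.4945, 0.0292, 0.1062]
tcp_rot: [179.6, 0.0, 84.2]
contact_force: [1.4, -0.8, 1.4]
gripper_width: 0.0335
gripper_force: 25.9
```

```bash
python3 -c "
from h import *
go(.5455,-.343,.1,84.3)
go(.5455,-.343,.02,84.3)"
```

```text
delta [-0.3651  0.0886  0.0069] [ 0.43  0.01 -0.15] clock 4.1833 F [ 1.4 -0.8  1.4] w 0.0335
delta [-0.365   0.088   0.0869] [ 0.43  0.01 -0.15] clock 4.1833 F [ 1.4 -0.8  1.4] w 0.0335
```

Converted, -0.365 m / 0.8 = -0.4563, 0.0885 m / 0.8 = 0.1106, 0.4 degrees / 360 = 0.0011.

>>> tcp_steps --moves '[{"pos":[-0.4563, 0.1106, 0.0075], "r":[0.0011, 0, 0], "jaw":0.03}, {"pos":[-0.4563, 0.1106, 0.0075], "r":[0.0011, 0, 0], "jaw":0.03}, {"pos":[-0.4563, 0.1106, 0.0075], "r":[0.0011, 0, 0], "jaw":0.03}, {"pos":[-0.4563, 0.1106, 0.0075], "r":[0.0011, 0, 0], "jaw":0.03}, {"pos":[-0.4563, 0.1106, 0.0075], "r":[0.0011, 0, 0], "jaw":0.03}, {"pos":[-0.4563, 0.1106, 0.0075], "r":[0.0011, 0, 0], "jaw":0.03}, {"pos":[-0.4563, 0.1106, 0.0075], "r":[0.0011, 0, 0], "jaw":0.03}, {"pos":[-0.4563, 0.1106, 0.0075], "r":[0.0011, 0, 0], "jaw":0.03}, {"pos":[-0.4563, 0.1106, 0.0075], "r":[0.0011, 0, 0], "jaw":0.03}, {"pos":[-0.4563, 0.1106, 0.0075], "r":[0.0011, 0, 0], "jaw":0.03}, {"pos":[-0.4563, 0.1106, 0.0075], "r":[0.0011, 0, 0], "jaw":0.03}, {"pos":[-0.4563, 0.1106, 0.045], "r":[0.0011, 0, 0], "jaw":0.03}, {"pos":[-0.4563, 0.1106, 0.0825], "r":[0.0011, 0, 0], "jaw":0.03}, {"pos":[-0.4563, 0.1106, 0.095], "r":[0.0011, 0, 0], "jaw":0.03}, {"pos":[-0.4563, 0.1106, 0.095], "r":[0.0011, 0, 0], "jaw":0.03}, {"pos":[-0.4563, 0.1106, 0.095], "r":[0.0011, 0, 0], "jaw":0.03}]'

```text
clock: 5.52
tcp_pos: [0.5436, -0.3402, 0.0263]
tcp_rot: [-179.6, -0.0, 84.3]
contact_force: [0.9, -0.4, -0.3]
gripper_width: 0.034
gripper_force: 25.9
```

Run:
```python
from h import *
w=viewer.camera("wrist");s=viewer.camera("scene");cv2.imwrite("pics/c5.png",np.hstack([cv2.resize(w,(400,300)),s[250:450,100:367].repeat(1,0)[:200] if 0 else cv2.resize(s[270:420,130:330],(400,300))])[:,:,::-1])
go(.5455,-.343,.010,84.3)
```

```text
delta [-0.0012  0.0008  0.0184] [-0.21  0.11  0.02] clock 5.6167 F [-0.7  0.6 -1.2] w 0.0334
```

View pics/c5.png

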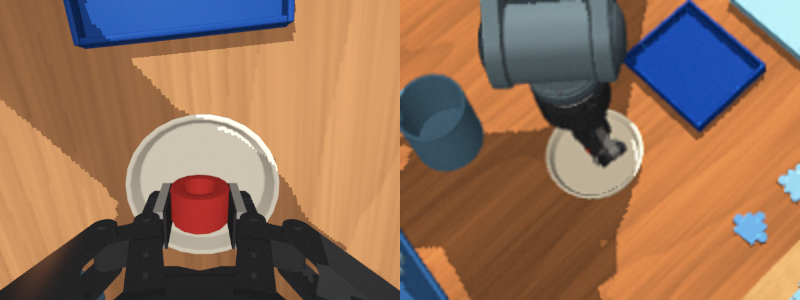

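The stop hangs centred over the dish, clear of the rim. Lower onto the floor.

Converted, 0.018 m / 0.8 = 0.0225, 0.017 m / 0.8 = 0.0213.

>>> tcp_steps --moves '[{"pos":[0, 0, 0.0075], "jaw":0.03}, {"pos":[0, 0, 0.015], "jaw":0.03}, {"pos":[0, 0, 0.0188], "jaw":0.03}, {"pos":[0, 0, 0.0213], "jaw":0.03}, {"pos":[0, 0, 0.0225], "jaw":0.03}, {"pos":[0, 0, 0.0225], "jaw":0.03}, {"pos":[0, 0, 0.0225], "jaw":0.03}]'

```text
clock: 6.2
tcp_pos: [0.5436, -0.3413, 0.0084]
tcp_rot: [-179.6, 0.0, 84.3]
contact_force: [-0.4, -0.2, 0.8]
gripper_width: 0.0342
gripper_force: 26.0
```

Converted, 0.0015 m / 0.8 = 0.0019, 0.001 m / 0.8 = 0.0013.

>>> tcp_steps --moves '[{"pos":[0, 0, 0.0013], "jaw":0.03}, {"pos":[0, 0, 0.0019], "jaw":0.03}, {"pos":[0, 0, 0.0019], "jaw":0.03}, {"pos":[0, 0, 0.0019], "jaw":0.03}]'

```text
clock: 6.53
tcp_pos: [0.5436, -0.3415, 0.0082]
tcp_rot: [-179.6, 0.0, 84.3]
contact_force: [-4.1, 1.8, 9.2]
gripper_width: 0.0335
gripper_force: 26.7
```

Converted, -0.12 m / 0.8 = -0.15, -0.001 m / 0.8 = -0.0013.

>>> tcp_steps --moves '[{"pos":[0, 0, -0.0013], "jaw":0.034}, {"pos":[0, 0, -0.0013], "jaw":0.036}, {"pos":[0, 0, -0.0013], "jaw":0.038}, {"pos":[0, 0, -0.0013], "jaw":0.041}, {"pos":[0, 0, -0.0013], "jaw":0.046}, {"pos":[0, 0, -0.0013], "jaw":0.05}, {"pos":[0, 0, -0.0013], "jaw":0.05}, {"pos":[0, 0, -0.025], "jaw":0.05}, {"pos":[0, 0, -0.0625], "jaw":0.05}, {"pos":[0, 0, -0.1125], "jaw":0.05}, {"pos":[0, 0, -0.15], "jaw":0.05}, {"pos":[0, 0, -0.15], "jaw":0.05}]'

```text
clock: 7.53
tcp_pos: [0.5479, -0.3444, 0.1352]
tcp_rot: [179.7, 0.5, 84.3]
contact_force: [0.6, -0.3, 1.0]
gripper_width: 0.05
gripper_force: 0.0
```

Run:
```python
from h import *
w=viewer.camera("wrist");cv2.imwrite("pics/w6.png",cv2.resize(w,(400,300))[:,:,::-1])
p=viewer.camera_params("wrist");b=blobs(w,"red")[:1];print(b,plane(p,b[0][5:],.022))
go(.5091,.1968,.14,84.3)
```

```text
[(np.int32(1878), np.int32(288), np.int32(208), np.int32(50), np.int32(41), np.float64(312.7), np.float64(227.5))] [ 0.54313615 -0.33761255  0.022     ]
delta [ 0.5336 -0.0911 -0.0111] [ 0.06  0.31 -0.01] clock 7.5833 F [-0.6 -0.3 -0.4] w 0.0502
```

View pics/w6.png

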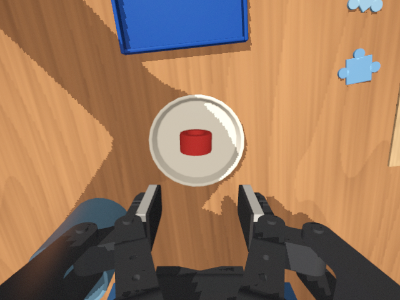

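Stop sits in the dish centre. Now the dark blue ring, which is outermost.

Converted, 0.534 m / 0.8 = 0.6675, -0.091 m / 0.8 = -0.1138, 0.3 degrees / 360 = 0.0008.

>>> tcp_steps --moves '[{"pos":[0.6675, -0.1138, -0.0138], "r":[0, 0.0008, 0], "jaw":0.06}, {"pos":[0.6675, -0.1138, -0.0138], "r":[0, 0.0008, 0], "jaw":0.06}, {"pos":[0.6675, -0.1138, -0.0138], "r":[0, 0.0008, 0], "jaw":0.06}, {"pos":[0.6675, -0.1138, -0.0138], "r":[0, 0.0008, 0], "jaw":0.06}, {"pos":[0.6675, -0.1138, -0.0138], "r":[0, 0.0008, 0], "jaw":0.06}, {"pos":[0.6675, -0.1138, -0.0138], "r":[0, 0.0008, 0], "jaw":0.06}, {"pos":[0.6675, -0.1138, -0.0138], "r":[0, 0.0008, 0], "jaw":0.06}, {"pos":[0.6675, -0.1138, -0.0138], "r":[0, 0.0008, 0], "jaw":0.06}, {"pos":[0.6675, -0.1138, -0.0138], "r":[0, 0.0008, 0], "jaw":0.06}, {"pos":[0.6675, -0.1138, -0.0138], "r":[0, 0.0008, 0], "jaw":0.06}, {"pos":[0.6675, -0.1138, -0.0138], "r":[0, 0.0008, 0], "jaw":0.06}, {"pos":[0.6675, -0.1138, -0.0138], "r":[0, 0.0008, 0], "jaw":0.06}, {"pos":[0.6675, -0.1138, -0.0138], "r":[0, 0.0008, 0], "jaw":0.06}, {"pos":[0.6675, -0.1138, -0.0138], "r":[0, 0.0008, 0], "jaw":0.06}, {"pos":[0.6675, -0.1138, -0.0138], "r":[0, 0.0008, 0], "jaw":0.06}, {"pos":[0.6675, -0.1138, -0.0138], "r":[0, 0.0008, 0], "jaw":0.06}, {"pos":[0.6675, -0.1138, -0.0138], "r":[0, 0.0008, 0], "jaw":0.06}]'

```text
clock: 9.0
tcp_pos: [0.5068, 0.198, 0.1376]
tcp_rot: [-179.6, -0.3, 84.2]
contact_force: [-0.4, -0.1, -0.6]
gripper_width: 0.06
gripper_force: 0.0
```

Create ring.py:
```python
from h import *
import sys
k,y,z=sys.argv[1],float(sys.argv[2]),float(sys.argv[3])
w=viewer.camera("wrist");p=viewer.camera_params("wrist");q=proj(p,np.array([.5006+.1016*(y-.1153),y,.08]))
b=blobs(w,k,q,40,200)[0];X=plane(p,b[5:],.08);print(q,b,X);go(X[0],X[1],z,84.3)
```

```bash
python3 ring.py sea .1968 .065
```

```text
[323.03459514 264.12262599] (np.int32(3680), np.int32(289), np.int32(235), np.int32(70), np.int32(64), np.float64(323.3), np.float64(267.5)) [0.50882732 0.19476555 0.08      ]
delta [-0.0032  0.0027  0.0728] [-0.42 -0.28 -0.13] clock 9.05 F [ 0.3 -0.1  0.4] w 0.0603
```

Converted, 0.072 m / 0.8 = 0.09, -0.002 m / 0.8 = -0.0025, -0.3 degrees / 360 = -0.0008.

>>> tcp_steps --moves '[{"pos":[-0.0025, 0.0028, 0.025], "r":[0, -0.0008, 0], "jaw":0.058}, {"pos":[-0.0025, 0.0028, 0.0625], "r":[0, -0.0008, 0], "jaw":0.058}, {"pos":[-0.0025, 0.0028, 0.09], "r":[0, -0.0008, 0], "jaw":0.058}, {"pos":[-0.0025, 0.0028, 0.09], "r":[0, -0.0008, 0], "jaw":0.058}, {"pos":[-0.0025, 0.0028, 0.09], "r":[0, -0.0008, 0], "jaw":0.058}]'

```text
clock: 9.47
tcp_pos: [0.5078, 0.1961, 0.0654]
tcp_rot: [-179.5, 0.0, 84.2]
contact_force: [1.0, 0.5, 0.5]
gripper_width: 0.0579
gripper_force: 0.0
```

```bash
python3 ring.py sea .1968 .065
```

```text
[317.574713   327.08663674] (np.int32(8881), np.int32(268), np.int32(278), np.int32(106), np.int32(109), np.float64(320.5), np.float64(335.3)) [0.50963519 0.19314243 0.08      ]
delta [-0.0033  0.0008  0.002 ] [-0.34 -0.01 -0.11] clock 9.5167 F [ 1.   0.6 -0.2] w 0.0581
```

Converted, -0.001 m / 0.8 = -0.0013, -0.3 degrees / 360 = -0.0008.

>>> tcp_steps --moves '[{"pos":[-0.0013, 0.0013, 0], "r":[-0.0008, 0, 0], "jaw":0.05}, {"pos":[-0.0013, 0.0013, 0], "r":[-0.0008, 0, 0], "jaw":0.033}, {"pos":[-0.0013, 0.0013, 0], "r":[-0.0008, 0, 0], "jaw":0.033}, {"pos":[-0.0013, 0.0013, 0], "r":[-0.0008, 0, 0], "jaw":0.033}, {"pos":[-0.0013, 0.0013, 0], "r":[-0.0008, 0, 0], "jaw":0.033}, {"pos":[-0.0013, 0.0013, 0], "r":[-0.0008, 0, 0], "jaw":0.033}]' --grip_n 25

```text
clock: 10.02
tcp_pos: [0.511, 0.1962, 0.0684]
tcp_rot: [179.9, -0.0, 84.3]
contact_force: [-0.8, -1.3, 6.8]
gripper_width: 0.0385
gripper_force: 24.9
```

Converted, -0.008 m / 0.8 = -0.01, -0.006 m / 0.8 = -0.0075.

>>> tcp_steps --moves '[{"pos":[0, 0, -0.0025], "jaw":0.033}, {"pos":[0, 0, -0.005], "jaw":0.033}, {"pos":[0, 0, -0.0075], "jaw":0.033}, {"pos":[0, 0, -0.01], "jaw":0.033}, {"pos":[0, 0, -0.01], "jaw":0.033}, {"pos":[0, 0, -0.01], "jaw":0.033}]'

```text
clock: 10.52
tcp_pos: [0.5094, 0.1963, 0.0744]
tcp_rot: [-179.9, -0.0, 84.3]
contact_force: [-0.1, -0.1, -1.1]
gripper_width: 0.0383
gripper_force: 25.2
```

Run:
```python
from h import *
w=viewer.camera("wrist");cv2.imwrite("pics/w7.png",w[150:450,150:500,::-1])
go(.509,.196,.0735,84.3)
```

```text
delta [-0.0003 -0.0003  0.0008] [-0.08  0.   -0.01] clock 10.5667 F [-0.1  0.   0.1] w 0.0385
```

View pics/w7.png

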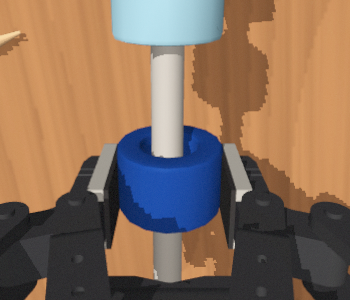

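Ring is held free and centred (bar at columns 151–184, ring 117–221), no load. Slide it off.

Converted, -0.17 m / 0.8 = -0.2125, -0.01 m / 0.8 = -0.0125.

>>> tcp_steps --moves '[{"pos":[-0.0125, 0, 0.0006], "jaw":0.033}, {"pos":[-0.0313, 0, 0.0006], "jaw":0.033}, {"pos":[-0.05, 0, 0.0006], "jaw":0.033}, {"pos":[-0.0688, 0, 0.0006], "jaw":0.033}, {"pos":[-0.0813, 0, 0.0006], "jaw":0.033}, {"pos":[-0.0938, 0, 0.0006], "jaw":0.033}, {"pos":[-0.1063, 0, 0.0006], "jaw":0.033}, {"pos":[-0.1188, 0, 0.0006], "jaw":0.033}, {"pos":[-0.1375, 0, 0.0006], "jaw":0.033}, {"pos":[-0.1625, 0, 0.0006], "jaw":0.033}, {"pos":[-0.2, 0, 0.0006], "jaw":0.033}, {"pos":[-0.2125, 0, 0.0006], "jaw":0.033}, {"pos":[-0.2125, 0, -0.0375], "jaw":0.033}, {"pos":[-0.2125, 0, -0.0375], "jaw":0.033}]'

```text
clock: 11.73
tcp_pos: [0.4953, 0.0258, 0.1084]
tcp_rot: [179.7, 0.0, 84.2]
contact_force: [2.3, -0.2, 0.9]
gripper_width: 0.0382
gripper_force: 25.6
```

```bash
python3 -c "
from h import *
go(.545,-.1862,.1,84.3)
go(.545,-.1862,.026,84.3)"
```

```text
delta [-0.2059  0.0708  0.0089] [ 0.34  0.01 -0.11] clock 11.7333 F [ 2.3 -0.2  0.9] w 0.0382
delta [-0.2059  0.0704  0.0829] [ 0.34  0.01 -0.11] clock 11.7333 F [ 2.3 -0.2  0.9] w 0.0382
```

Converted, -0.206 m / 0.8 = -0.2575, 0.088 m / 0.8 = 0.11, 0.3 degrees / 360 = 0.0008.

>>> tcp_steps --moves '[{"pos":[-0.2575, 0.0881, 0], "r":[0.0008, 0, 0], "jaw":0.033}, {"pos":[-0.2575, 0.0881, 0], "r":[0.0008, 0, 0], "jaw":0.033}, {"pos":[-0.2575, 0.0881, 0], "r":[0.0008, 0, 0], "jaw":0.033}, {"pos":[-0.2575, 0.0881, 0], "r":[0.0008, 0, 0], "jaw":0.033}, {"pos":[-0.2575, 0.0881, 0], "r":[0.0008, 0, 0], "jaw":0.033}, {"pos":[-0.2575, 0.0881, 0], "r":[0.0008, 0, 0], "jaw":0.033}, {"pos":[-0.2575, 0.0881, 0], "r":[0.0008, 0, 0], "jaw":0.033}, {"pos":[-0.2575, 0.0881, 0.0375], "r":[0.0008, 0, 0], "jaw":0.033}, {"pos":[-0.2575, 0.0881, 0.075], "r":[0.0008, 0, 0], "jaw":0.033}, {"pos":[-0.2575, 0.0881, 0.1], "r":[0.0008, 0, 0], "jaw":0.033}, {"pos":[-0.2575, 0.0881, 0.1063], "r":[0.0008, 0, 0], "jaw":0.033}, {"pos":[-0.2575, 0.0881, 0.11], "r":[0.0008, 0, 0], "jaw":0.033}, {"pos":[-0.2575, 0.0881, 0.11], "r":[0.0008, 0, 0], "jaw":0.033}, {"pos":[-0.2575, 0.0881, 0.11], "r":[0.0008, 0, 0], "jaw":0.033}]'

```text
clock: 12.9
tcp_pos: [0.5432, -0.1849, 0.0178]
tcp_rot: [-179.8, 0.1, 84.3]
contact_force: [-1.1, 0.1, -0.0]
gripper_width: 0.0385
gripper_force: 25.6
```

Converted, 0.0065 m / 0.8 = 0.0081, 0.006 m / 0.8 = 0.0075.

>>> tcp_steps --moves '[{"pos":[0, 0, 0.0025], "jaw":0.033}, {"pos":[0, 0, 0.005], "jaw":0.033}, {"pos":[0, 0, 0.0063], "jaw":0.033}, {"pos":[0, 0, 0.0075], "jaw":0.033}, {"pos":[0, 0, 0.0081], "jaw":0.033}, {"pos":[0, 0, 0.0081], "jaw":0.033}]'

```text
clock: 13.4
tcp_pos: [0.5429, -0.1856, 0.012]
tcp_rot: [-179.7, 0.0, 84.3]
contact_force: [-4.5, 2.2, 11.5]
gripper_width: 0.0383
gripper_force: 26.4
```

Contact, light. Back off a hair, release and rise.

Converted, -0.12 m / 0.8 = -0.15, -0.09 m / 0.8 = -0.1125.

>>> tcp_steps --moves '[{"pos":[0, 0, -0.0006], "jaw":0.038}, {"pos":[0, 0, -0.0006], "jaw":0.04}, {"pos":[0, 0, -0.0006], "jaw":0.042}, {"pos":[0, 0, -0.0006], "jaw":0.045}, {"pos":[0, 0, -0.0006], "jaw":0.05}, {"pos":[0, 0, -0.0006], "jaw":0.055}, {"pos":[0, 0, -0.0006], "jaw":0.055}, {"pos":[0, 0, -0.025], "jaw":0.055}, {"pos":[0, 0, -0.0625], "jaw":0.055}, {"pos":[0, 0, -0.1125], "jaw":0.055}, {"pos":[0, 0, -0.15], "jaw":0.055}, {"pos":[0, 0, -0.15], "jaw":0.055}]'

```text
clock: 14.4
tcp_pos: [0.547, -0.1873, 0.1374]
tcp_rot: [179.7, 0.3, 84.3]
contact_force: [1.1, -0.6, 0.7]
gripper_width: 0.0547
gripper_force: 0.0
```

Run:
```python
from h import *
w=viewer.camera("wrist");cv2.imwrite("pics/w8.png",cv2.resize(w,(400,300))[:,:,::-1])
go(.5157,.2625,.14,84.3)
```

```text
delta [ 0.4437 -0.0742 -0.0075] [ 0.09  0.2  -0.01] clock 14.45 F [ 0.3  0.3 -0.6] w 0.055
```

View pics/w8.png

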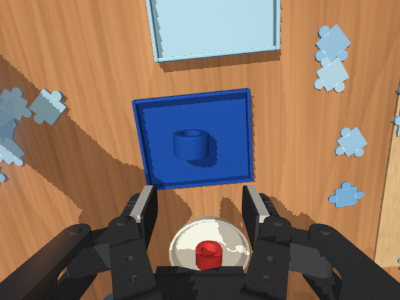

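Dark ring stands in its tray, stop still in the dish. Now the pale ring.

Converted, 0.444 m / 0.8 = 0.555, -0.074 m / 0.8 = -0.0925, 0.2 degrees / 360 = 0.0006.

>>> tcp_steps --moves '[{"pos":[0.555, -0.0925, -0.0094], "r":[0, 0.0006, 0], "jaw":0.06}, {"pos":[0.555, -0.0925, -0.0094], "r":[0, 0.0006, 0], "jaw":0.06}, {"pos":[0.555, -0.0925, -0.0094], "r":[0, 0.0006, 0], "jaw":0.06}, {"pos":[0.555, -0.0925, -0.0094], "r":[0, 0.0006, 0], "jaw":0.06}, {"pos":[0.555, -0.0925, -0.0094], "r":[0, 0.0006, 0], "jaw":0.06}, {"pos":[0.555, -0.0925, -0.0094], "r":[0, 0.0006, 0], "jaw":0.06}, {"pos":[0.555, -0.0925, -0.0094], "r":[0, 0.0006, 0], "jaw":0.06}, {"pos":[0.555, -0.0925, -0.0094], "r":[0, 0.0006, 0], "jaw":0.06}, {"pos":[0.555, -0.0925, -0.0094], "r":[0, 0.0006, 0], "jaw":0.06}, {"pos":[0.555, -0.0925, -0.0094], "r":[0, 0.0006, 0], "jaw":0.06}, {"pos":[0.555, -0.0925, -0.0094], "r":[0, 0.0006, 0], "jaw":0.06}, {"pos":[0.555, -0.0925, -0.0094], "r":[0, 0.0006, 0], "jaw":0.06}, {"pos":[0.555, -0.0925, -0.0094], "r":[0, 0.0006, 0], "jaw":0.06}, {"pos":[0.555, -0.0925, -0.0094], "r":[0, 0.0006, 0], "jaw":0.06}, {"pos":[0.555, -0.0925, -0.0094], "r":[0, 0.0006, 0], "jaw":0.06}]'

```text
clock: 15.7
tcp_pos: [0.5132, 0.263, 0.1368]
tcp_rot: [-179.5, -0.2, 84.2]
contact_force: [0.1, 0.2, 0.0]
gripper_width: 0.0594
gripper_force: 0.0
```

```bash
python3 ring.py sky .2625 .065
```

```text
[323.39103406 263.29431688] (np.int32(3799), np.int32(289), np.int32(235), np.int32(71), np.int32(65), np.float64(323.8), np.float64(268.6)) [0.51546942 0.25931321 0.08      ]
delta [-0.0035  0.003   0.072 ] [-0.43 -0.17 -0.12] clock 15.75 F [-0.1 -0.5  0.1] w 0.0598
```

Converted, 0.072 m / 0.8 = 0.09, -0.002 m / 0.8 = -0.0025, -0.2 degrees / 360 = -0.0006.

>>> tcp_steps --moves '[{"pos":[-0.0025, 0.0033, 0.025], "r":[-0.0006, -0.0006, 0], "jaw":0.058}, {"pos":[-0.0025, 0.0033, 0.0625], "r":[-0.0006, -0.0006, 0], "jaw":0.058}, {"pos":[-0.0025, 0.0033, 0.09], "r":[-0.0006, -0.0006, 0], "jaw":0.058}, {"pos":[-0.0025, 0.0033, 0.09], "r":[-0.0006, -0.0006, 0], "jaw":0.058}, {"pos":[-0.0025, 0.0033, 0.09], "r":[-0.0006, -0.0006, 0], "jaw":0.058}]'

```text
clock: 16.17
tcp_pos: [0.5147, 0.261, 0.0647]
tcp_rot: [-179.7, 0.1, 84.2]
contact_force: [-0.1, 0.0, 0.7]
gripper_width: 0.058
gripper_force: 0.0
```

```bash
python3 ring.py sky .261 .065
```

```text
[317.06550848 329.88806832] (np.int32(9087), np.int32(267), np.int32(280), np.int32(107), np.int32(111), np.float64(320.1), np.float64(337.6)) [0.51621853 0.25755407 0.08      ]
delta [-0.004   0.0006  0.0014] [-0.14 -0.01 -0.09] clock 16.2167 F [-1.   0.2 -0.1] w 0.0579
```

Converted, -0.001 m / 0.8 = -0.0013, -0.2 degrees / 360 = -0.0006.

>>> tcp_steps --moves '[{"pos":[-0.0013, 0.0013, 0], "r":[-0.0006, 0, 0], "jaw":0.05}, {"pos":[-0.0013, 0.0013, 0], "r":[-0.0006, 0, 0], "jaw":0.033}, {"pos":[-0.0013, 0.0013, 0], "r":[-0.0006, 0, 0], "jaw":0.033}, {"pos":[-0.0013, 0.0013, 0], "r":[-0.0006, 0, 0], "jaw":0.033}, {"pos":[-0.0013, 0.0013, 0], "r":[-0.0006, 0, 0], "jaw":0.033}, {"pos":[-0.0013, 0.0013, 0], "r":[-0.0006, 0, 0], "jaw":0.033}]' --grip_n 25

```text
clock: 16.72
tcp_pos: [0.5179, 0.2613, 0.0678]
tcp_rot: [179.8, -0.0, 84.3]
contact_force: [-0.7, -1.9, 5.7]
gripper_width: 0.0387
gripper_force: 24.9
```

Converted, -0.008 m / 0.8 = -0.01, -0.006 m / 0.8 = -0.0075.

>>> tcp_steps --moves '[{"pos":[0, 0, -0.0025], "jaw":0.033}, {"pos":[0, 0, -0.005], "jaw":0.033}, {"pos":[0, 0, -0.0075], "jaw":0.033}, {"pos":[0, 0, -0.01], "jaw":0.033}, {"pos":[0, 0, -0.01], "jaw":0.033}, {"pos":[0, 0, -0.01], "jaw":0.033}]'

```text
clock: 17.22
tcp_pos: [0.5162, 0.2612, 0.0737]
tcp_rot: [180.0, -0.0, 84.3]
contact_force: [-0.1, -0.3, 0.2]
gripper_width: 0.0384
gripper_force: 25.2
```

Run:
```python
from h import *
w=viewer.camera("wrist")[150:450,150:500];h=cv2.cvtColor(w,cv2.COLOR_RGB2HSV)
for r in (60,90): x=np.where(h[r,100:240,1]<50)[0]+100;print("bar",x.min(),x.max())
print(blobs(w,"sky",(170,180),60,200)[:1]);go(.5155,.261,.0728,84.3)
```

```text
Traceback (most recent call last):
ValueError: zero-size array to reduction operation minimum which has no identity
```

Unloaded; tool within 1 mm of the bar line. Slide halfway first.

Converted, -0.11 m / 0.8 = -0.1375, -0.0005 m / 0.8 = -0.0006.

>>> tcp_steps --moves '[{"pos":[-0.0125, -0.0006, 0.0013], "jaw":0.033}, {"pos":[-0.0313, -0.0006, 0.0013], "jaw":0.033}, {"pos":[-0.05, -0.0006, 0.0013], "jaw":0.033}, {"pos":[-0.0688, -0.0006, 0.0013], "jaw":0.033}, {"pos":[-0.0875, -0.0006, 0.0013], "jaw":0.033}, {"pos":[-0.1063, -0.0006, 0.0013], "jaw":0.033}, {"pos":[-0.125, -0.0006, 0.0013], "jaw":0.033}, {"pos":[-0.1375, -0.0006, 0.0013], "jaw":0.033}, {"pos":[-0.1375, -0.0006, 0.0013], "jaw":0.033}]'

```text
clock: 18.02
tcp_pos: [0.5044, 0.15, 0.0724]
tcp_rot: [-180.0, 0.0, 84.2]
contact_force: [0.3, 0.1, -0.5]
gripper_width: 0.0387
gripper_force: 25.2
```

Converted, -0.12 m / 0.8 = -0.15, -0.1 m / 0.8 = -0.125.

>>> tcp_steps --moves '[{"pos":[-0.0125, 0, 0], "jaw":0.033}, {"pos":[-0.025, 0, 0], "jaw":0.033}, {"pos":[-0.0375, 0, 0], "jaw":0.033}, {"pos":[-0.05, 0, 0], "jaw":0.033}, {"pos":[-0.0688, 0, 0], "jaw":0.033}, {"pos":[-0.0938, 0, 0], "jaw":0.033}, {"pos":[-0.125, 0, 0], "jaw":0.033}, {"pos":[-0.15, 0, 0], "jaw":0.033}, {"pos":[-0.15, 0, -0.0375], "jaw":0.033}, {"pos":[-0.15, 0, -0.0375], "jaw":0.033}]'

```text
clock: 18.85
tcp_pos: [0.4955, 0.0304, 0.1067]
tcp_rot: [179.6, 0.0, 84.2]
contact_force: [1.7, -0.1, 0.0]
gripper_width: 0.0386
gripper_force: 25.6
```

```bash
python3 -c "
from h import *
go(.576,-.041,.1,84.3)
go(.576,-.041,.018,84.3)"
```

```text
delta [-0.0629  0.0873  0.0074] [ 0.43  0.02 -0.13] clock 18.85 F [ 1.7 -0.1  0. ] w 0.0386
delta [-0.0628  0.0867  0.0894] [ 0.43  0.02 -0.13] clock 18.85 F [ 1.7 -0.1  0. ] w 0.0386
```

Converted, 0.087 m / 0.8 = 0.1088, 0.085 m / 0.8 = 0.1063, 0.4 degrees / 360 = 0.0011.

>>> tcp_steps --moves '[{"pos":[-0.0788, 0.1088, 0], "r":[0.0011, 0, 0], "jaw":0.033}, {"pos":[-0.0788, 0.1088, 0], "r":[0.0011, 0, 0], "jaw":0.033}, {"pos":[-0.0788, 0.1088, 0], "r":[0.0011, 0, 0], "jaw":0.033}, {"pos":[-0.0788, 0.1088, 0], "r":[0.0011, 0, 0], "jaw":0.033}, {"pos":[-0.0788, 0.1088, 0.0375], "r":[0.0011, 0, 0], "jaw":0.033}, {"pos":[-0.0788, 0.1088, 0.075], "r":[0.0011, 0, 0], "jaw":0.033}, {"pos":[-0.0788, 0.1088, 0.0975], "r":[0.0011, 0, 0], "jaw":0.033}, {"pos":[-0.0788, 0.1088, 0.1063], "r":[0.0011, 0, 0], "jaw":0.033}, {"pos":[-0.0788, 0.1088, 0.1088], "r":[0.0011, 0, 0], "jaw":0.033}, {"pos":[-0.0788, 0.1088, 0.1088], "r":[0.0011, 0, 0], "jaw":0.033}, {"pos":[-0.0788, 0.1088, 0.1088], "r":[0.0011, 0, 0], "jaw":0.033}]'

```text
clock: 19.77
tcp_pos: [0.5743, -0.0392, 0.0172]
tcp_rot: [-179.8, 0.0, 84.3]
contact_force: [0.1, -0.2, -0.4]
gripper_width: 0.0385
gripper_force: 25.6
```

Converted, 0.0065 m / 0.8 = 0.0081, 0.006 m / 0.8 = 0.0075.

>>> tcp_steps --moves '[{"pos":[0, 0, 0.0025], "jaw":0.033}, {"pos":[0, 0, 0.005], "jaw":0.033}, {"pos":[0, 0, 0.0063], "jaw":0.033}, {"pos":[0, 0, 0.0075], "jaw":0.033}, {"pos":[0, 0, 0.0081], "jaw":0.033}, {"pos":[0, 0, 0.0081], "jaw":0.033}]'

```text
clock: 20.27
tcp_pos: [0.574, -0.0393, 0.0113]
tcp_rot: [-179.7, 0.0, 84.3]
contact_force: [-5.0, 0.0, 12.0]
gripper_width: 0.0382
gripper_force: 26.4
```

Converted, -0.2 m / 0.8 = -0.25, -0.17 m / 0.8 = -0.2125.

>>> tcp_steps --moves '[{"pos":[0, 0, -0.0006], "jaw":0.038}, {"pos":[0, 0, -0.0006], "jaw":0.04}, {"pos":[0, 0, -0.0006], "jaw":0.042}, {"pos":[0, 0, -0.0006], "jaw":0.045}, {"pos":[0, 0, -0.0006], "jaw":0.05}, {"pos":[0, 0, -0.0006], "jaw":0.055}, {"pos":[0, 0, -0.0006], "jaw":0.055}, {"pos":[0, 0, -0.025], "jaw":0.055}, {"pos":[0, 0, -0.0625], "jaw":0.055}, {"pos":[0, 0, -0.1125], "jaw":0.055}, {"pos":[0, 0, -0.1625], "jaw":0.055}, {"pos":[0, 0, -0.2125], "jaw":0.055}, {"pos":[-0.0625, 0, -0.25], "jaw":0.055}, {"pos":[-0.0625, 0, -0.25], "jaw":0.055}, {"pos":[-0.0625, 0, -0.25], "jaw":0.055}, {"pos":[-0.0625, 0, -0.25], "jaw":0.055}]'

```text
clock: 21.6
tcp_pos: [0.569, -0.0892, 0.2083]
tcp_rot: [-179.6, -0.1, 84.2]
contact_force: [0.1, -0.7, -0.1]
gripper_width: 0.0551
gripper_force: 0.0
```

Run:
```python
from h import *
w=viewer.camera("wrist");s=viewer.camera("scene")
cv2.imwrite("pics/c9.png",np.hstack([cv2.resize(w,(400,300)),cv2.resize(s,(400,300))])[:,:,::-1])
```

```text
(no output)
```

View pics/c9.png

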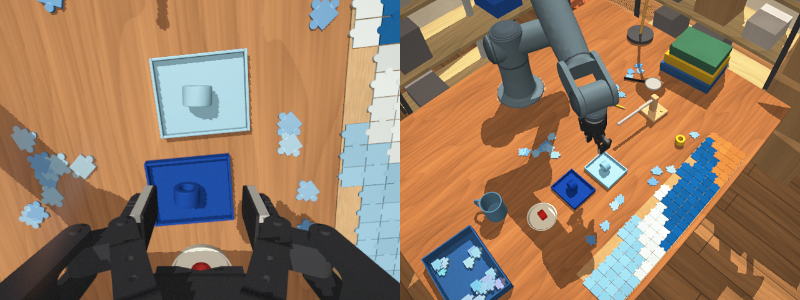

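The pale ring is in the pale tray, the dark ring in the dark tray and the stop in the dish. The bar is empty and the gripper is clear.

```bash
python3 -c "
from bench import arm, viewer, sensors, finish_job
print(finish_job())"
```

```text
the job is handed in; nothing more can be done
None
```

The job is handed in at about 22 s: the red stop went into the white dish first, then the dark blue and pale blue rings into their own trays; every part was set down, and nothing else was seen to have moved.

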